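Cap the tank's filler neck and draw the prop tube out through the access opening

TASK

We are closing up the flat aluminium tank on the welding table. First set its loose cap on the filler neck, seated all round and level, so that nothing more can fall in; then bring out the length of square steel tube that was left inside as a prop: it is longer than the access opening, so raise its far end and draw it out at a slant. Finish with the gripper still holding the tube, steady in the air over the tank, all of it at least a hand's breadth (100 mm) above the tank's top; leave the other things on the table and on the tank where they are.

Things in the scene. Friction and masses are not known exactly. Their poses are not given: they have to be found in the camera images.
- tank: Flat aluminium tank, 360 long (x) x 200 wide (y) x 57 high, fixed between four stop blocks 35 high at its long sides. Origin: centre of its underside; x runs away from the robot to within 0.25 rad. Inside floor at z = 3, inside 354 x 194, top sheet z = 54 to 57: closed over the near part, access opening in the far part. All sizes in mm.
- neck_rim (a point): Centre of the mouth of the round filler neck near the tank's near left corner, at tank x = -115, y = 42, z = 82. Neck: tube of outside diameter 54, bore 47, standing 25 above the top sheet.
- opening (a point): Centre of the rectangular access opening in the tank's top, at tank x = 67.5, y = 0, z = 60. It is 175 long (tank x = -20 to 155) x 130 wide (y = -65 to 65), framed by a flat flange 22 wide on the top sheet; the opening's edge is 6 thick (z = 54 to 60).
- cap_mid (a point): Loose aluminium filler cap, centre, 19 above its underside; z its axis, up. From below: plug 40 dia x 9 high, goes into the neck; flange 60 dia x 5 (9 to 14 up), rests on the rim; knurled round grip 34 dia x 24 (14 to 38 up). About 0.12 kg. Starts on the table standing on its plug, left or right of the tank. Seated, this point is 10 above the rim.
- tube_mid (a point): Centre of the dark square steel tube: 260 long (its x) x 20 x 20, about 0.28 kg. Starts flat on the tank's inside floor (centre 10 above it), along the tank to within 0.12 rad, x to the far end; 75 to 145 of its near end are hidden under the closed top, its far end may lie up to 10 under the opening's far edge.
- tube_far (a point): Centre of the tube's far end face, 130 along its x from its centre.
- tube_near (a point): Centre of the tube's near end face, -130 along its x from its centre.
- weld_magnet: Bystander on the tank's closed top right of the neck: red and dark square welding magnet, 55 x 55 x 15; origin at its underside.
- flap_disc: Bystander: flap grinding disc, 114 in diameter, 10 high, flat on the table beside the tank.
- gel_tin: Bystander: white jar with black lid, 76 in diameter, 62 high, beside the tank.
- tape_measure: Bystander: black tape measure, 66 x 62 x 30 high, beside the tank.
- chipping_hammer: Bystander: chipping hammer with wooden handle lying at the right of the table, about 220 long, 26 high.
- wire_brush: Bystander: wooden wire brush lying bristles up at the left of the table, about 265 long, 24 high.
Mind the look-alikes: they are no part of the job. Of the things that look like the part that bears cap_mid, the smallest one is meant.

How it is judged (in metres and radians):
On the way, in this order (a step that is already met when the one before it is completed fails the run):
1. the cap is seated level on the filler neck and let go, the tube still lying in the tank (horizontal distance between cap_mid and neck_rim below 0.006 m and z of cap_mid in the frame of neck_rim between 0.006 and 0.0125 m and angle between cap_mid's own z axis and vertical below 0.05 rad and contact force between the fingers and cap below 0.05 N and z of tube_far in the frame of tank below 0.045 m), for 0.2 s.
2. the tube stands at a slant through the opening, its far end out and its near end still inside the tank (z of tube_far in the frame of tank above 0.08 m and z of tube_near in the frame of tank below 0.054 m), for 0.05 s.
At the end, for the whole second after the job is handed in: Cap on the neck: within 6 mm of its axis, flange on the rim to 2.5 mm, level to 0.05 rad. Tube held still by the gripper, touching neither tank nor cap, both end centres over 145 mm above the table (85 above the tank), its centre within 200 mm of the opening's centre seen from above (horizontal distance between cap_mid and neck_rim below 0.006 m and z of cap_mid in the frame of neck_rim between 0.006 and 0.0125 m and angle between cap_mid's own z axis and vertical below 0.05 rad and height (world z) of each of tube_far, tube_near above 0.145 m and horizontal distance between tube_mid and opening below 0.2 m and contact force between the fingers and tube above 2 N and contact force between tube and tank below 0.05 N and contact force between tube and cap below 0.05 N and linear speed of tube below 0.03 m/s); the arm keeps its last pose, push and grip.
It fails at once if a bystander is moved more than 30 mm (distance of any of weld_magnet, flap_disc, gel_tin, tape_measure, chipping_hammer, wire_brush from where it was at the start of the episode above 0.03 m).
It also fails if it takes over 56 s, if anything falls off the work surface, if the arm or the gripper's body presses on something with over 40 N, if the wrist force passes 120 N, or if a joint passes its speed limit or range.

ROBOT

A 6-joint arm with a two-finger parallel gripper is mounted at the origin on the work surface. World frame = base frame: x ahead of the robot, y to its left, z up, the work surface at z = 0. Lengths are in mm, angles in rad, forces in N, time in s.
With the tool pointing down it reaches from about 350 to 975 mm from the base axis. Payload 7.1 kg.
Tool frame: the origin (TCP) lies between the finger pads; the fingertips stand 19 mm ahead of it and the grasp point (between the pads) is the TCP (ctrl.tcp_to_tips is the distance from the TCP to the fingertips, in mm); z points along the fingers, y is the line along which they close (so a half turn about z gives the same grasp; the last joint's range is limited). The gripper opens to 88 mm and grips with 3 to 60 N. Pads are 20 mm wide; open, the fingers measure 115 mm over their backs; the gripper's body (75 mm by 178 mm) begins 61 mm behind the grasp point.
Start: joints at [1.129, 0.423, 1.63, -0, 1.089, -0.019], TCP at [256.415, 569.962, 241.675] pointing down, gripper open.
Joint ranges: [-3, 3], [-0.9, 2.11], [0.09, 2.58], [-1.31, 4.45], [0.11, 2.69], [-2.54, 2.54]. Speed limits (rad/s): [2.39, 2.39, 3.01, 3.14, 3.14, 3.14].

INTERFACE

Orientations are given as a rotation vector (axis times angle).
In Python, from workcell import status, optics, ctrl gives the robot as it stands. The module is installed in compiled form; this text tells all that it offers.
- The arm moves only by the shell command python3 -m inch 'ROWS'. ROWS is JSON, a list that holds one entry, the list of rows, each a list of 7 numbers: the shift along the tool's x, y, z in mm, then the turn, a rotation vector about the tool's x, y, z in rad, then the opening in per cent of the stroke, from 0 (shut) to 100 (fully open). A call has 1 to 20 rows; each row is the pose to reach, as a shift and turn from the pose commanded when the call began, along the tool's axes at that moment; what a row does not reach only later rows make up. A row lasts 1/10 s, in which the tool goes at most 50 mm and 8.59 degrees, less where a joint would pass 70% of its speed; a pose out of reach is approached as far as the arm can. A call with a gripper value outside its range is refused whole. The fingers move at their own pace and stop on an object; the grip force is fixed at half the most. Time passes only in rows, so rows that repeat a pose let the fingers close. It gives the time, the measured TCP pose, the force, the opening and the grip force at its end, in the units of the state.
- status.get_obs(): the state, without advancing time (a new reading comes with each control period).
- optics.get_image(name): name is "side" or "top" or "wrist"; returns a dict with "frame" (420x560x3 uint8, red, green, blue), "fx", "fy", "cx", "cy" (pixels), "rvec" (rotation vector, rad) and "tvec" (3), from world to camera coordinates, as OpenCV has them; the wrist camera has in their place "hand_eye" (4x4, takes a point from camera to tool coordinates, whose origin is the TCP and whose axes are the flange's). Camera axes: x right, y down, z forward; pixel columns grow to the right and rows downward; lengths in mm; the calibration is good to about 2 mm. A picture is of the moment at which its call begins: read the wrist's pose just before it. There is no depth.
- ctrl.close_job(): hands the job in; it is judged then, once.
The state is a dict: "t": time; "qpos": joint angles; "qvel": joint speeds; "joint_torque": joint torques, N m; "ee_pos": TCP position; "orientation": TCP orientation; "ft_force": force on the tool from outside, world axes, zero at the start; "moment": the same for the moment, N m; "width": finger opening in mm; "grasp_force": force on a finger pad.
Only numpy, scipy, OpenCV 4.12 (cv2) and the standard library are available. Lean on these libraries where they do the work, as an engineer would, in place of code of your own. Each camera call takes 0.05 s, during which the arm holds its last target. There are 200 camera calls.

## Working session

There is one attempt and no reset: what is moved stays moved. The work goes in short steps, Python scripts to look and compute and a shell command to move; the robot and the scene stay as the last step left them, time stands still between calls to the robot, and variables do not carry over. Pictures are saved under pics/ and viewed, at most 10 in all, crops included, and the job is handed in when it is done.

```bash
mkdir -p pics
cat > h.py <<'E'
import numpy as np,cv2
from scipy.spatial.transform import Rotation as R
from workcell import status,optics,ctrl
def snap(n,f=None):
    o=status.get_obs(); im=optics.get_image(n)
    if f: cv2.imwrite(f,im["frame"][:,:,::-1])
    K=np.array([[im["fx"],0,im["cx"]],[0,im["fy"],im["cy"]],[0,0,1.]])
    if n=="wrist":
        H=np.array(im["hand_eye"]); T=np.eye(4); T[:3,:3]=R.from_rotvec(o["orientation"]).as_matrix(); T[:3,3]=o["ee_pos"]; C=T@H
    else:
        W=np.eye(4); W[:3,:3]=R.from_rotvec(im["rvec"]).as_matrix(); W[:3,3]=np.ravel(im["tvec"]); C=np.linalg.inv(W)
    return im["frame"],K,C,o
def ray(K,C,uv,z):
    d=C[:3,:3]@np.linalg.inv(K)@np.array([uv[0],uv[1],1.]); p=C[:3,3]
    return p+d*(z-p[2])/d[2]
def proj(K,C,P):
    q=np.linalg.inv(C)@np.append(P,1.); q=K@q[:3]; return q[:2]/q[2]
E
python3 - <<'E'
from h import *
for n in("top","side","wrist"):
    f,K,C,o=snap(n,f"pics/{n}0.png"); print(n,C.round(2).tolist(),K.round(1).tolist())
    np.savez(f"{n}0.npz",f=f,K=K,C=C)
print(o)
E
```

```text
top [[-0.01, -0.99, 0.13, 370.39], [-1.0, 0.01, 0.01, -21.45], [-0.01, -0.13, -0.99, 1333.05], [0.0, 0.0, 0.0, 1.0]] [[479.9, 0.0, 277.4], [0.0, 479.9, 214.2], [0.0, 0.0, 1.0]]
side [[0.91, -0.32, 0.25, 227.42], [-0.41, -0.69, 0.6, -724.66], [-0.02, -0.65, -0.76, 1002.76], [0.0, 0.0, 0.0, 1.0]] [[436.3, 0.0, 274.0], [0.0, 436.3, 206.3], [0.0, 0.0, 1.0]]
wrist [[0.41, 0.88, 0.23, 193.53], [0.91, -0.4, -0.11, 598.01], [-0.0, 0.25, -0.97, 384.81], [0.0, 0.0, 0.0, 1.0]] [[367.8, 0.0, 279.1], [0.0, 367.8, 216.1], [0.0, 0.0, 1.0]]
{'t': 0.1, 'qpos': array([ 1.12900145e+00,  4.23749671e-01,  1.63063085e+00, -2.32807244e-05,
        1.08856201e+00, -1.90392357e-02]), 'qvel': array([ 3.02168417e-05, -1.60865530e-03, -3.00713246e-03,  5.21516662e-04,
        9.04329851e-04,  5.11661927e-04]), 'joint_torque': array([-7.38366816e-04, -5.45607698e+01, -2.74321961e+01,  6.45241700e-02,
        1.89294858e-02, -7.49895139e-05]), 'ee_pos': array([256.22171295, 569.54166742, 240.9818233 ]), 'orientation': array([-6.59051705e-01, -3.07139059e+00,  2.07154563e-03]), 'ft_force': array([ 0.27031722, -0.60646918, -0.63387311]), 'moment': array([0.00191763, 0.02165443, 0.06258457]), 'grasp_force': 0.0, 'width': 87.69001383386932}
```

View pics/top0.png

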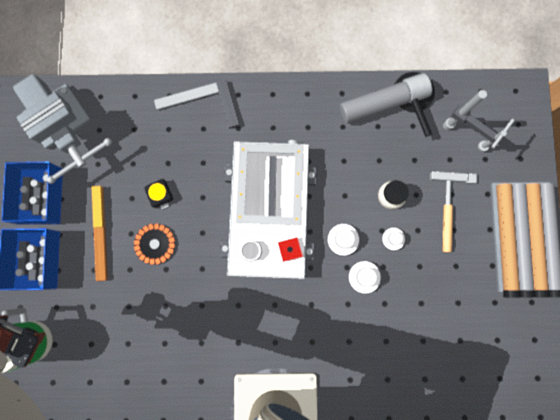

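View pics/side0.png

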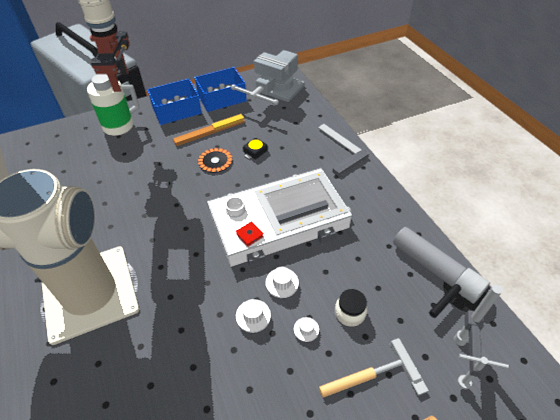

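Top view: tank at about (268,210), neck (252,250), red magnet (290,250), tube visible in the opening near (276,185). There are three caps at (343,239), (365,277) and (394,239); the smallest is (394,239), seen at (307,328) in the side view.

```bash
cat > m1.py <<'E'
from h import *
d=np.load("top0.npz");f,K,C=d["f"],d["K"],d["C"]
g=cv2.cvtColor(f,cv2.COLOR_RGB2GRAY)
m=(g>150).astype(np.uint8)
n,l,s,c=cv2.connectedComponentsWithStats(m)
for i in range(1,n):
    x,y,w,h,a=s[i]
    if 220<x<420 and 130<y<300 and a>60:
        cn=max(cv2.findContours((l==i).astype(np.uint8),0,2)[0],key=cv2.contourArea)
        print(s[i],c[i].round(1),ray(K,C,c[i],14).round(1), cv2.minAreaRect(cn))
        if w>60:
            for b in cv2.boxPoints(cv2.minAreaRect(cn)): print(ray(K,C,b,57).round(1))
d=np.load("side0.npz");K2,C2=d["K"],d["C"]
print("side cap flange",ray(K2,C2,(307,330),14).round(1))
print("neck top",ray(K,C,(252,250),82).round(1),"side",ray(K2,C2,(235,204),82).round(1))
E
python3 m1.py
python3 -c "
import cv2
a=cv2.imread('pics/top0.png')[120:300,215:425]
cv2.imwrite('pics/c.png',cv2.resize(a,None,fx=3.3,fy=3.3,interpolation=2))"
```

```text
[ 222  139   87  140 9696] [266.4 209.1] [553.4  21.2  14. ] ((264.81243896484375, 207.62709045410156), (83.02056121826172, 138.92286682128906), 1.9091525077819824)
[371.4 140.9  57. ]
[748.7 130.3  57. ]
[738.1 -96.8  57. ]
[362.1 -78.   57. ]
[378 181  24  28 206] [384.9 197.5] [ 582.4 -308.2   14. ] ((386.92498779296875, 196.64784240722656), (27.753957748413086, 18.15571403503418), 62.44719314575195)
[327 223  32  33 824] [342.6 239.1] [ 468.  -187.8   14. ] ((342.5, 239.0), (32.0, 31.0), 90.0)
[382 227  23  24 425] [392.9 238.5] [ 468.4 -325.8   14. ] ((393.0, 238.5), (23.0, 22.0), 90.0)
[348 261  32  33 842] [363.9 276.9] [ 364.5 -243.    14. ] ((363.5, 277.0), (32.0, 31.0), 90.0)
side cap flange [ 467.7 -332.2   14. ]
neck top [436.9  57.3  82. ] side [436.6  58.3  82. ]
```

View pics/c.png

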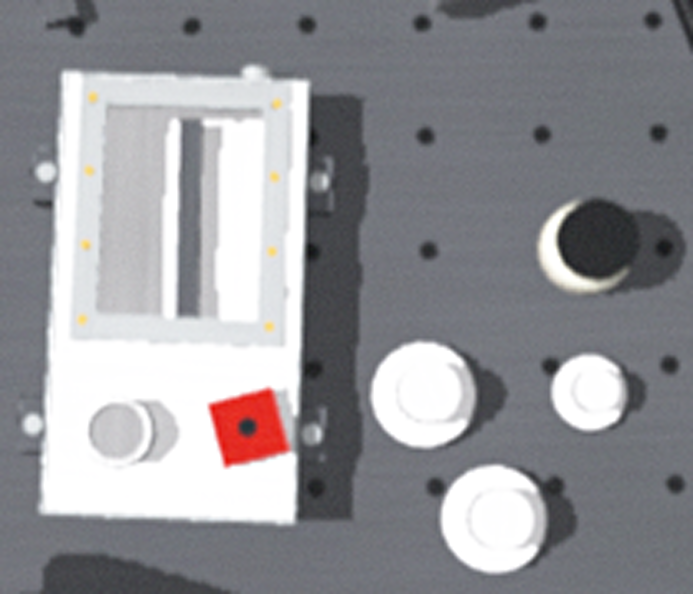

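Crop: tank corners at (62,70), (310,80), (296,523) and (40,514). The dark tube runs (190,118) to (190,318) in the opening, and the neck is at (122,433). The smallest cap is at (590,392). I'll compute the shift to a point above the cap with tool x along world x.

```bash
cat >> h.py <<'E'
def delta(pos,rv=(np.pi,0,0)):
    o=status.get_obs(); A=R.from_rotvec(o["orientation"])
    print("shift",A.inv().apply(np.array(pos)-o["ee_pos"]).round(1),"turn",(A.inv()*R.from_rotvec(rv)).as_rotvec().round(3),"t",o["t"])
E
python3 - <<'E'
from h import *
d=np.load("top0.npz");f,K,C=d["f"],d["K"],d["C"]
c=np.array([(62,70),(310,80),(296,523),(40,514)])/3.3+[215,120]
P=np.array([ray(K,C,u,57) for u in c]);print(P.round(1), P.mean(0))
print(R.from_rotvec(status.get_obs()["orientation"]).as_matrix().round(2))
print(np.array(optics.get_image("wrist")["hand_eye"]).round(2))
delta((468,-328,200))
for u in [(180,318),(202,318),(180,118),(202,118)]: print(ray(K,C,np.array(u)/3.3+[215,120],23).round(1))
E
```

```text
[[736.1 107.9  57. ]
 [725.  -97.4  57. ]
 [361.9 -79.9  57. ]
 [371.  124.8  57. ]] [548.49816292  13.85838858  57.        ]
[[-0.91  0.41 -0.  ]
 [ 0.41  0.91 -0.  ]
 [ 0.   -0.   -1.  ]]
[[-0.0000e+00 -9.7000e-01 -2.5000e-01  6.8850e+01]
 [ 1.0000e+00 -0.0000e+00 -0.0000e+00  5.0000e-02]
 [ 0.0000e+00 -2.5000e-01  9.7000e-01 -1.4383e+02]
 [ 0.0000e+00  0.0000e+00  0.0000e+00  1.0000e+00]]
shift [-561.4 -731.7   41.9] turn [-0.000e+00  1.000e-03  2.719e+00] t 0.2
[532.   12.5  23. ]
[531.8  -5.9  23. ]
[702.7  11.2  23. ]
[702.5  -7.4  23. ]
```

```bash
R='[-561,-732,42,0,0,2.719,100]' ; python3 -m inch '[[[-561,-732,42,0,0,2.719,100],[-561,-732,42,0,0,2.719,100],[-561,-732,42,0,0,2.719,100],[-561,-732,42,0,0,2.719,100],[-561,-732,42,0,0,2.719,100],[-561,-732,42,0,0,2.719,100],[-561,-732,42,0,0,2.719,100],[-561,-732,42,0,0,2.719,100],[-561,-732,42,0,0,2.719,100],[-561,-732,42,0,0,2.719,100],[-561,-732,42,0,0,2.719,100],[-561,-732,42,0,0,2.719,100],[-561,-732,42,0,0,2.719,100],[-561,-732,42,0,0,2.719,100],[-561,-732,42,0,0,2.719,100],[-561,-732,42,0,0,2.719,100],[-561,-732,42,0,0,2.719,100],[-561,-732,42,0,0,2.719,100],[-561,-732,42,0,0,2.719,100],[-561,-732,42,0,0,2.719,100]]]'
python3 - <<'E'
from h import *
delta((468,-328,200)); print(status.get_obs()["qpos"])
E
```

```text
t: 2.2
ee_pos: [468.1, -330.7, 199.3]
orientation: [3.141, -0.005, 0.001]
ft_force: [0.9, -0.2, -0.6]
width: 88.1
grasp_force: 0.0
shift [-0.1 -2.7 -0.7] turn [ 0.001 -0.001 -0.003] t 2.2
[-6.35697692e-01  4.00276030e-01  1.77983908e+00 -3.01550357e-04
  9.60544179e-01  9.38662065e-01]
```

Run:
```python
from h import *
f,K,C,o=snap("wrist","pics/w1.png")
np.savez("w1.npz",f=f,K=K,C=C); print(o["ee_pos"].round(1))
g=cv2.cvtColor(f,cv2.COLOR_RGB2GRAY)
n,l,s,c=cv2.connectedComponentsWithStats((g>150).astype(np.uint8))
for i in range(1,n):
    if s[i][4]>500: print(s[i],c[i].round(1),ray(K,C,c[i],14).round(1))
print(proj(K,C,(468,-328,14)))
```

```text
[ 468.1 -330.7  199.3]
[ 429    1   52  181 3201] [456.2  96.4] [ 555.6 -482.1   14. ]
[230  43  63  62 620] [255.6  86.6] [ 564.1 -311.2   14. ]
[  75  155   95   93 6133] [119.8 201.6] [ 465.  -184.9   14. ]
[ 245  167   65   65 3280] [276.8 199.2] [ 466.6 -328.6   14. ]
[ 186  265   49   53 1222] [212.8 288.8] [ 377.7 -265.8   14. ]
[  80  340  241    9 1682] [184.  344.2] [ 316.5 -233.5   14. ]
[276.09347999 197.75900641]
```

View pics/w1.png

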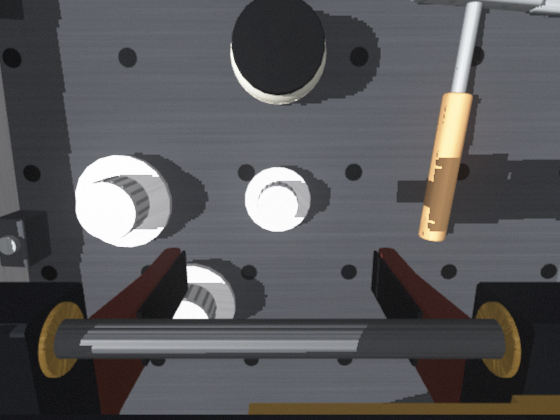

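Wrist view: the target cap's flange is at (277,199), 65 px across, as expected for 60 mm. It gives about (467,-329). I'll go down and grip.

```bash
python3 -m inch '[[[-1,-1.7,50,0,0,0,80],[-1,-1.7,100,0,0,0,80],[-1,-1.7,140,0,0,0,80],[-1,-1.7,155,0,0,0,80],[-1,-1.7,163,0,0,0,80],[-1,-1.7,163,0,0,0,80],[-1,-1.7,163,0,0,0,0],[-1,-1.7,163,0,0,0,0],[-1,-1.7,163,0,0,0,0],[-1,-1.7,163,0,0,0,0],[-1,-1.7,163,0,0,0,0],[-1,-1.7,163,0,0,0,0],[-1,-1.7,163,0,0,0,0]]]'
```

```text
t: 3.55
ee_pos: [467.0, -326.5, 37.2]
orientation: [3.141, -0.0, 0.001]
ft_force: [-1.6, -2.5, 6.4]
width: 33.4
grasp_force: 30.0
```

```bash
python3 -m inch '[[[0,0,-20,0,0,0,0],[0,0,-60,0,0,0,0],[0,0,-110,0,0,0,0],[-10,-40,-135,0,0,0,0],[-25,-85,-163,0,0,0,0],[-40,-133,-163,0,0,0,0],[-50,-180,-163,0,0,0,0],[-62,-228,-163,0,0,0,0],[-74,-275,-163,0,0,0,0],[-84,-322,-163,0,0,0,0],[-88,-355,-163,0,0,0,0],[-92,-375,-163,0,0,0,0],[-92,-383,-163,0,0,0,0],[-92,-383,-163,0,0,0,0],[-92,-383,-163,0,0,0,0]]]'
python3 - <<'E'
from h import *
f,K,C,o=snap("wrist","pics/w2.png")
np.savez("w2.npz",f=f,K=K,C=C); print(o["ee_pos"].round(1))
print(proj(K,C,(436,58,82)),proj(K,C,(436,58,57)))
E
```

```text
t: 5.05
ee_pos: [374.9, 56.4, 199.6]
orientation: [3.141, -0.0, -0.0]
ft_force: [0.3, 0.8, -1.0]
width: 33.5
grasp_force: 30.0
[374.9  56.4 199.6]
[276.86495599 130.98305707] [277.0404323  130.03607747]
```

View pics/w2.png

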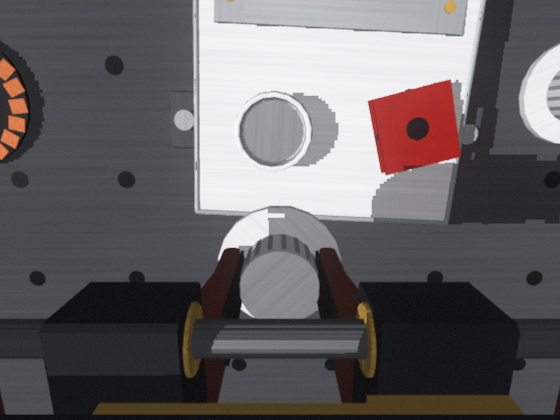

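Wrist view: neck rim at about (274,131) and about 77 px across, as expected for 54 mm. The held cap's flange shows at (219–340, ~206 front) and its grip top at about (280,277). I'll fit both.

Run:
```python
from h import *
d=np.load("w2.npz");f,K,C=d["f"],d["K"],d["C"]
g=cv2.cvtColor(f,cv2.COLOR_RGB2GRAY)
n,l,s,c=cv2.connectedComponentsWithStats(((g<190)&(g>80)).astype(np.uint8))
for i in range(1,n):
    x,y,w,h,a=s[i]
    if a>800 and x>200 and x+w<345 and y<330:
        cn=max(cv2.findContours((l==i).astype(np.uint8),0,2)[0],key=cv2.contourArea)
        print(s[i],cv2.fitEllipse(cv2.convexHull(cn)))
print("neck row intensities",g[131,228:322:2],g[84:178:2,274])
T=np.array([374.9,56.4,199.6])
for z in(37.2,): 
    # expected cap in hand: flange top at z-(37.2-14), grip top at z+(0.8)
    for P,r in((T+[0,0,.8],17),(T-[0,0,23.2],30)):
        print(proj(K,C,P),[proj(K,C,P+np.array(v)*r).round(1) for v in((1,0,0),(0,1,0),(0,-1,0))])
for u in[(274,131),(273.5,131.5)]: print(ray(K,C,u,82))
# front edge of held flange
for col in (260,270,290,300): print(col,g[198:216,col])
```

```text
[ 271   91   67   75 1811] ((291.53076171875, 127.5997314453125), (76.48904418945312, 93.55341339111328), 98.5539321899414)
[ 239   97   65   70 3544] ((271.460693359375, 131.31661987304688), (65.64640045166016, 69.86032104492188), 177.9470977783203)
neck row intensities [242 242 242 245 247 217  97 103 151 157 155 156 153 151 150 155 154 151
 157 156 156 158 152 153 153 148 151 151 155 155 156 152 151 148 154 154
 154 153 216 229 246 218 127 156 158 157 157] [243 244 242 225 218 242 215 110 150 156 157 155 152 154 154 153 153 152
 152 153 151 152 152 153 152 154 155 153 153 153 151 152 154 153 154 154
 153 153 153 124 109 186 243 234 237 240 239]
[279.48482979 287.13128375] [array([279.5, 249.2]), array([239.3, 287.2]), array([319.6, 287.1])]
[279.40744471 265.44256444] [array([279.4, 205.3]), array([217.7, 265.5]), array([341.1, 265.4])]
[435.99004278  59.98485307  82.        ]
[435.65256611  60.33279885  82.        ]
260 [240 241 241 240 239 239 239 240 239 237 216 148 173 227 240 239 239 238]
270 [239 240 240 240 240 240 240 217 134 126 141 147 148 147 150 210 241 239]
290 [238 238 240 240 241 241 239 215 132 112 134 146 148 146 147 150 149 149]
300 [239 238 240 240 240 241 240 240 240 240 231 180 110 124 143 148 149 149]
```

```bash
python3 -m inch '[[[30,-2,20,0,0,0,0],[55,-4,45,0,0,0,0],[61,-4.4,65,0,0,0,0],[61,-4.4,72,0,0,0,0],[61,-4.4,75,0,0,0,0],[61,-4.4,78,0,0,0,0],[61,-4.4,80,0,0,0,0],[61,-4.4,82,0,0,0,0],[61,-4.4,84,0,0,0,0],[61,-4.4,84,0,0,0,0]]]'; python3 -m inch '[[[0,0,2,0,0,0,0],[0,0,4,0,0,0,0],[0,0,5,0,0,0,0],[0,0,5,0,0,0,0]]]'
```

```text
t: 6.1
ee_pos: [435.7, 61.4, 115.8]
orientation: [-3.142, 0.0, -0.0]
ft_force: [-0.4, 0.0, -1.0]
width: 33.2
grasp_force: 30.0
t: 6.5
ee_pos: [435.6, 61.3, 110.5]
orientation: [3.142, -0.0, -0.001]
ft_force: [-0.1, -0.2, -0.8]
width: 33.4
grasp_force: 30.0
```

```bash
python3 -m inch '[[[0,0,0.6,0,0,0,0],[0,0,0.6,0,0,0,0],[0,0,0.6,0,0,0,50],[0,0,0.6,0,0,0,60],[0,0,0.6,0,0,0,60],[0,0,0.6,0,0,0,60],[0,0,-10,0,0,0,60],[0,0,-40,0,0,0,60],[0,0,-85,0,0,0,60],[-30,0,-90,0,0,0,60],[-60,0,-90,0,0,0,60],[-60,0,-90,0,0,0,60],[-60,0,-90,0,0,0,60]]]'
python3 - <<'E'
from h import *
f,K,C,o=snap("wrist","pics/w3.png")
np.savez("w3.npz",f=f,K=K,C=C); print(o["ee_pos"].round(1))
n=np.array([435.8,61,0]);
for z,r in((87,30),(111,17)):
    print(z,[proj(K,C,n+np.array(v)*r+[0,0,z]).round(1) for v in((1,0,0),(-1,0,0),(0,1,0),(0,-1,0))])
E
```

```text
t: 7.8
ee_pos: [376.1, 61.4, 201.5]
orientation: [-3.141, -0.0, -0.003]
ft_force: [0.4, 0.1, 1.1]
width: 52.9
grasp_force: 0.0
[376.1  61.4 201.5]
87 [array([279.9,  87.3]), array([279.9, 176.9]), array([236.1, 133.5]), array([323.6, 133.4])]
111 [array([280. , 106.3]), array([279.9, 162.2]), array([252.7, 134.7]), array([307.2, 134.7])]
```

View pics/w3.png

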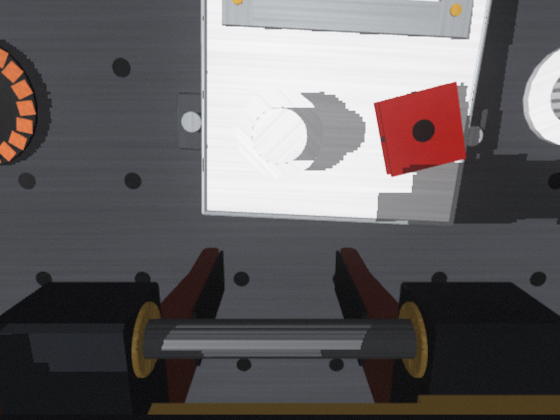

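The cap's grip top is at (280,135), 56 px across, exactly as predicted for a seated cap. Next I'll look at the tube.

```bash
python3 -m inch '[[[45,13,-20,0,0,0,60],[90,26,-20,0,0,0,60],[135,40,-20,0,0,0,60],[165,50,-20,0,0,0,60],[174,52,-20,0,0,0,60],[174,52,-20,0,0,0,60],[174,52,-20,0,0,0,60]]]'
python3 - <<'E'
from h import *
f,K,C,o=snap("wrist","pics/w4.png")
np.savez("w4.npz",f=f,K=K,C=C); print(o["ee_pos"].round(1))
E
```

```text
t: 8.55
ee_pos: [548.5, 9.6, 220.0]
orientation: [-3.141, 0.0, 0.003]
ft_force: [-0.4, -0.6, 0.4]
width: 53.0
grasp_force: 0.0
[548.5   9.6 220. ]
```

View pics/w4.png

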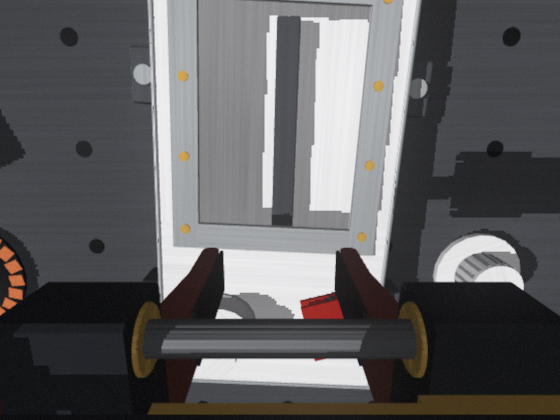

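The tube is the dark strip from (283,225) to (289,16). Its far end is visible at row ~16, short of the opening's far edge at row ~2. The opening's near edge is at row ~226.

Run:
```python
from h import *
d=np.load("w4.npz");f,K,C=d["f"],d["K"],d["C"]
g=cv2.cvtColor(f,cv2.COLOR_RGB2GRAY)
m=(g<75).astype(np.uint8); L=[];Rr=[]
for r in range(40,216,8):
    c=np.where(m[r,265:315])[0]+265
    L.append(ray(K,C,(c[0]-.5,r),23));Rr.append(ray(K,C,(c[-1]+.5,r),23))
L=np.array(L);Rr=np.array(Rr);M=(L+Rr)/2
p=np.polyfit(M[:,0],M[:,1],1);print("slope",p[0],"width",(L-Rr)[:,1].round(1))
print("y at 550,650,680",np.polyval(p,[550,650,680]))
print(g[8:24,289]); print("far end top",ray(K,C,(289,15.5),23)," near opening edge",ray(K,C,(283,226),60),"far edge",ray(K,C,(289,3),60))
```

```text
Traceback (most recent call last):
IndexError: index 0 is out of bounds for axis 0 with size 0
```

Run:
```python
from h import *
d=np.load("w4.npz");f,K,C=d["f"],d["K"],d["C"]
g=cv2.cvtColor(f,cv2.COLOR_RGB2GRAY)
print(g[100,260:325:2])
L=[];Rr=[]
for r in range(30,216,8):
    c=np.where(g[r,265:312]<80)[0]+265
    if len(c)<15: print(r,g[r,265:312:3]);continue
    L.append(ray(K,C,(c[0]-.5,r),23));Rr.append(ray(K,C,(c[-1]+.5,r),23))
L=np.array(L);Rr=np.array(Rr);M=(L+Rr)/2
p=np.polyfit(M[:,0],M[:,1],1);print("slope",p[0],"width",(L-Rr)[:,1].round(1))
print("y at 550,650,680",np.polyval(p,[550,650,680]))
print(g[8:24,289]); print("far end top",ray(K,C,(289,15.5),23)," near opening edge",ray(K,C,(283,226),60),"far edge",ray(K,C,(289,3),60))
```

```text
[141 139 184 234 236 234 234 208  87  83  84  79  82  81  83  83  83  82
  72 144 144 140 142 142 144 140 144 143 236 237 237 236 234]
30 [140 141 237 237  98  82  81  79  83  83  81  79 141 144 140 144]
38 [140 233 238 236  88  84  84  80  84  85  81  77 143 141 140 144]
46 [138 233 238 235  89  83  83  79  84  83  80  72 143 142 145 147]
54 [138 235 237 236  85  83  82  82  83  82  84  71 145 143 144 146]
62 [137 235 237 236  84  84  81  84  81  84  82  72 146 142 141 144]
70 [138 234 237 235  83  82  83  81  83  84  82  87 145 139 143 145]
78 [138 236 236 231  84  83  82  81  83  84  82 104 145 141 145 143]
86 [139 236 235 225  86  83  83  83  87  86  85 109 143 138 145 143]
94 [193 236 235 214  84  82  84  83  82  82  85 135 142 141 145 139]
102 [232 237 234 206  84  83  81  82  85  83  81 145 142 143 144 141]
110 [232 236 234 201  82  86  81  80  86  84  79 144 140 142 145 145]
118 [233 234 232 161  84  85  79  82  84  80  74 139 139 142 141 146]
126 [232 233 231 162  82  85  80  83  83  80  76 140 138 141 141 145]
134 [231 231 231 137  83  83  80  80  81  80  79 141 140 140 140
[... 314 characters left out ...]
  81  83  79  79 141 139 136 134 140 186]
182 [232 230 232  83  81  79  77  83  74  79 138 139 133 138 137 189]
190 [231 231 232  80  82  82  80  82  79  74 139 140 135 136 135 190]
198 [232 231 219  81  79  78  78  80  80  69 135 136 136 136 136 190]
206 [231 230 207  81  81  81  80  78  81  77 134 133 135 135 136 233]
slope 0.006989373962786275 width [19.1]
y at 550,650,680 [7.5458079  8.24474529 8.45442651]
[138 139 141 142 140 143 140 142 119  80  81  84  83  81  84  85]
far end top [701.31270054   1.29294258  23.        ]  near opening edge [528.46744856   6.3536627   60.        ] far edge [700.5562044    2.25949331  60.        ]<stdin>:11: RankWarning: Polyfit may be poorly conditioned
```

Run:
```python
from h import *
d=np.load("w4.npz");f,K,C=d["f"],d["K"],d["C"]
g=cv2.cvtColor(f,cv2.COLOR_RGB2GRAY)
L=[];Rr=[]
for r in range(30,216,8):
    c=np.where(g[r,265:312]<112)[0]+265
    L.append(ray(K,C,(c[0]-.5,r),23));Rr.append(ray(K,C,(c[-1]+.5,r),23))
L=np.array(L);Rr=np.array(Rr);M=(L+Rr)/2
p=np.polyfit(M[:,0],M[:,1],1);print("slope",p[0],"width",(L-Rr)[:,1].round(1))
y=np.polyval(p,665);print("y at 540,665",np.polyval(p,540),y)
delta((665,y,26)); a=np.arctan(p[0]); delta((665,y,26),(R.from_rotvec([0,0,a])*R.from_rotvec([np.pi,0,0])).as_rotvec())
```

```text
slope -0.031314276799777226 width [20.3 19.5 19.6 19.7 20.7 19.9 20.1 20.2 19.4 20.4 19.6 19.7 19.8 19.
 20.  20.1 20.2 19.4 19.5 20.6 19.7 19.9 20.  21. ]
y at 540,665 6.299405246891567 2.385120646919411
shift [117.1   7.4 194. ] turn [-0.     0.002  0.   ] t 8.6
shift [117.1   7.4 194. ] turn [-0.     0.002  0.031] t 8.6
```

```bash
python3 -m inch '[[[40,3,20,0,0,0.031,60],[80,6,45,0,0,0.031,60],[112,7.4,80,0,0,0.031,60],[117,7.4,110,0,0,0.031,60],[117,7.4,140,0,0,0.031,60],[117,7.4,165,0,0,0.031,60],[117,7.4,182,0,0,0.031,60],[117,7.4,190,0,0,0.031,60],[117,7.4,194.5,0,0,0.031,60],[117,7.4,194.5,0,0,0.031,60],[117,7.4,194.5,0,0,0.031,0],[117,7.4,194.5,0,0,0.031,0],[117,7.4,194.5,0,0,0.031,0],[117,7.4,194.5,0,0,0.031,0],[117,7.4,194.5,0,0,0.031,0],[117,7.4,194.5,0,0,0.031,0]]]'
```

```text
t: 10.2
ee_pos: [666.9, 1.9, 26.6]
orientation: [-3.141, 0.049, -0.001]
ft_force: [-0.9, 1.2, 3.5]
width: 19.7
grasp_force: 30.0
```

Regrip nearer the tube's centre (x≈590) to keep it from sagging in the pads.

```bash
python3 -m inch '[[[0,0,0,0,0,0,45],[0,0,0,0,0,0,45],[0,0,0,0,0,0,45],[-30,0,0,0,0,0,45],[-60,0,0,0,0,0,45],[-77,0,0,0,0,0,45],[-77,0,0,0,0,0,45],[-77,0,0,0,0,0,0],[-77,0,0,0,0,0,0],[-77,0,0,0,0,0,0],[-77,0,0,0,0,0,0],[-77,0,0,0,0,0,0]]]'
python3 - <<'E'
from h import *
o=status.get_obs();print(o["ft_force"].round(1))
px=-(o["ee_pos"][0]-441); h=o["ee_pos"][2]-3
for th,back,up in((.06,-3,2),(.12,-6,2),(.18,-8,2),(.23,-8,2)):
    c,s=np.cos(th),np.sin(th); print(th,round(px+back-px*c-h*s,1),round(h-up+px*s-h*c,1))
E
```

```text
t: 11.4
ee_pos: [590.8, 4.3, 26.3]
orientation: [-3.141, 0.049, -0.002]
ft_force: [2.7, -0.1, 0.7]
width: 19.9
grasp_force: 30.0
[ 2.7 -0.1  0.7]
0.06 -4.7 -10.9
0.12 -9.9 -19.8
0.18 -14.6 -28.4
0.23 -17.3 -35.5
```

```bash
python3 -m inch '[[[-1,0,-4,0,0,0,0],[-4.7,0,-10.9,0,0.06,0,0],[-7,0,-15.5,0,0.09,0,0],[-9.9,0,-19.8,0,0.12,0,0],[-12.5,0,-24,0,0.15,0,0],[-14.6,0,-28.4,0,0.18,0,0],[-16.5,0,-32.5,0,0.21,0,0],[-17.3,0,-35.5,0,0.23,0,0],[-17.3,0,-35.5,0,0.23,0,0],[-17.3,0,-35.5,0,0.23,0,0]]]'
python3 - <<'E'
from h import *
snap("wrist","pics/w5.png"); snap("side","pics/s5.png")
E
python3 -c "
import cv2,numpy as np
a=cv2.imread('pics/s5.png')[130:290,180:380];b=cv2.imread('pics/w5.png')
cv2.imwrite('pics/j5.png',np.hstack([cv2.resize(a,(400,320)),cv2.resize(b,(400,320))]))"
```

```text
t: 12.4
ee_pos: [572.4, 4.8, 61.7]
orientation: [3.117, -0.049, 0.359]
ft_force: [1.0, 0.0, -2.5]
width: 19.5
grasp_force: 30.0
```

View pics/j5.png

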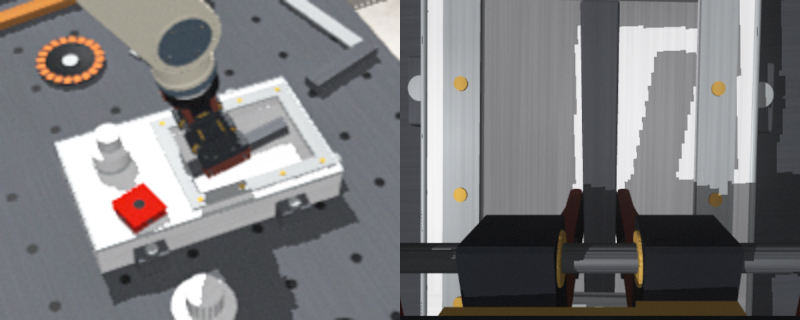

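Side view: the far end is up out of the opening and the cap is still seated. The wrist view shows the tube straight between the pads. Now I'll draw it out along its own axis.

```bash
python3 -m inch '[[[15,0,0,0,0,0,0],[30,0,0,0,0,0,0],[45,0,0,0,0,0,0],[60,0,0,0,0,0,0],[60,0,0,0,0,0,0],[75,0,0,0,0,0,0],[90,0,0,0,0,0,0],[105,0,0,0,0,0,0],[115,0,0,0,0,0,0],[115,0,0,0,0,0,0]]]'
python3 -c "
from h import *
snap('wrist','pics/w6.png')"
```

```text
t: 13.5
ee_pos: [685.2, 1.3, 88.0]
orientation: [3.117, -0.049, 0.361]
ft_force: [1.2, -0.5, -3.1]
width: 20.0
grasp_force: 30.0
```

```bash
python3 -m inch '[[[3,0,-10,0,0,0,0],[6,0,-25,0,0,0,0],[12,0,-50,0,0,0,0],[19,0,-80,0,0,0,0],[26,0,-110,0,0,0,0],[32,0,-135,0,0,0,0],[32,0,-135,0,0,0,0]]]'; python3 -m inch '[[[0,0,-5,0,-0.06,0,0],[0,0,-10,0,-0.12,0,0],[0,0,-15,0,-0.18,0,0],[0,0,-15,0,-0.23,0,0],[0,0,-15,0,-0.23,0,0],[0,0,-15,0,-0.23,0,0],[0,0,-15,0,-0.23,0,0],[0,0,-15,0,-0.23,0,0]]]'
python3 - <<'E'
from h import *
snap("side","pics/s7.png"); f,K,C,o=snap("top","pics/t7.png"); print(o["ft_force"].round(1),o["qvel"].round(3))
E
python3 -c "
import cv2,numpy as np
a=cv2.imread('pics/s7.png')[60:300,150:450];b=cv2.imread('pics/t7.png')[80:300,130:405]
cv2.imwrite('pics/j7.png',np.hstack([cv2.resize(a,(400,320)),cv2.resize(b,(400,320))]))"
```

```text
t: 14.25
ee_pos: [687.0, 1.3, 232.6]
orientation: [3.115, -0.049, 0.374]
ft_force: [0.5, 0.2, -3.1]
width: 20.1
grasp_force: 30.0
t: 15.05
ee_pos: [680.8, 1.5, 241.0]
orientation: [3.141, -0.049, -0.0]
ft_force: [-0.0, -0.4, -3.2]
width: 19.9
grasp_force: 30.0
[ 1.1  0.5 -2.5] [ 0.001 -0.    -0.008  0.001  0.005  0.002]
```

View pics/j7.png

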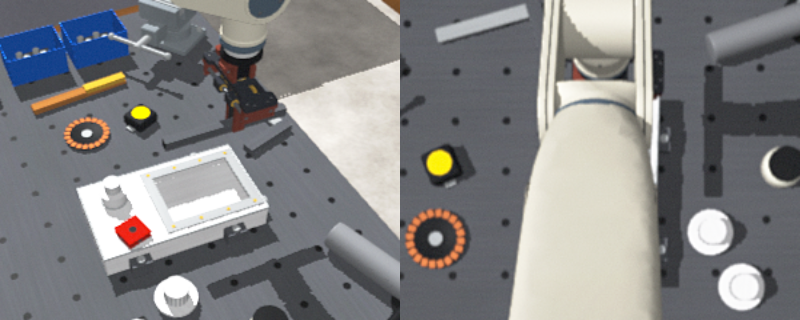

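The side view shows the tube held level, well above the empty opening, with the cap seated and the bystanders in place. I'm handing in.

```bash
python3 -c "
from workcell import ctrl
print(ctrl.close_job())"
```

```text
the job is handed in; nothing more can be done
None
```

The job is handed in at about 15 s of the 56 s allowed: the cap looked seated level on the filler neck, the tube was drawn out at a slant and is held level about 160 mm above the tank, and nothing else looked moved (the hand-in returned no verdict).

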